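Clear and close the double-lidded spice tin, then raise its outer lid alone

ROBOT

A 6-joint arm with a two-finger parallel gripper is mounted at the origin on the work surface. World frame = base frame: x ahead of the robot, y to its left, z up, the work surface at z = 0. Lengths are in mm, angles in degrees, forces in N, time in s.
With the tool pointing down it reaches from about 300 to 850 mm from the base axis. Payload 4.2 kg.
Tool frame: the origin (TCP) lies between the finger pads, 19 mm behind the fingertips; this is the grasp point; z points along the fingers, y is the direction in which the jaws open and shut (so a half turn about z gives the same grasp; the last joint's range is limited). The gripper opens to 91 mm and grips with 3 to 60 N. Pads are 32 mm wide; open, the fingers measure 118 mm over their backs; the gripper's body (76 mm by 178 mm) begins 60 mm behind the grasp point.
Start: joints at [-74.026, 18.312, 89.639, -0, 72.044, -1.146], TCP at [169.267, -549.536, 232.776] pointing down, gripper open.
Joint ranges: [-177.97, 177.97], [-48.28, 115.42], [12.27, 149.76], [-77.06, 257.06], [2.81, 150.46], [-146.56, 146.56]. Speed limits (degrees/s): [147.25, 147.25, 180, 180, 180, 180].

INTERFACE

Orientations are given as [roll, pitch, yaw] about the fixed x, y, z axes, in that order (R = Rz(yaw) Ry(pitch) Rx(roll)).
In Python, from workcell import state, grab_frame, job_done gives the robot as it stands. The module is installed in compiled form; this text tells all that it offers.
- The arm moves only by the shell command python3 -m creep 'ROWS' [FORCE]. ROWS is JSON, a list of rows, each a list of 7 numbers: the closure, from 0 (fully open) to 1 (shut), then the shift along the tool's x, y, z in mm, then the turn, a rotation vector about the tool's x, y, z in degrees. A call has 1 to 5 rows; each row shifts and turns the commanded pose from where the row before left it, along the tool's axes as they then stand; what a row does not reach is not made up. A row lasts 1/8 s, in which the tool goes at most 62.5 mm and 10.7 degrees, less where a joint would pass 70% of its speed; a pose out of reach is approached as far as the arm can. A call is refused whole if a number of a shift passes 62.5 or a number of a turn 10.7, either way. A call with a gripper value outside its range is refused whole. The fingers move at their own pace and stop on an object; FORCE is the grip in N (left out, the last holds). Time passes only in rows, so rows that do not move let the fingers close. It gives the time, the measured TCP pose, the force and the opening at its end, in the units of the state.
- state(): the state, without advancing time (a new reading comes with each control period).
- grab_frame(name): name is "scene" or "top" or "wrist"; returns a dict with "frame" (400x640x3 uint8, red, green, blue), "fx", "fy", "cx", "cy" (pixels), "view" (4x4, takes a point from world to camera coordinates). Camera axes: x right, y down, z forward; pixel columns grow to the right and rows downward; lengths in mm; the calibration is good to about 2 mm. A picture is of the moment at which its call begins. There is no depth.
- job_done(): hands the job in, once; it reports no verdict.
The state is a dict: "time_s": time; "qpos": joint angles; "qvel": joint speeds; "effort": joint torques, N m; "ee_pos": TCP position; "ee_rot": TCP orientation; "force": force on the tool from outside, world axes, zero at the start; "torque": the same for the moment, N m; "gripper_width": finger opening in mm.
Only numpy, scipy, OpenCV 4.12 (cv2) and the standard library are available. Lean on these libraries where they do the work, as an engineer would, in place of code of your own. Each camera call takes 0.05 s, during which the arm holds its last target.

TASK

Two chunks of firewood have landed on the deck of the open spice tin: put both into the blue pail. Then swing the two nested lids down together by the outer lid, gently, without letting them drop and without touching the inner lid, until both are fully shut. Now lift the outer lid alone by its wooden bar, about halfway to upright, leaving the inner lid shut, and finish while still holding it up there by the bar so that I can check the inner lid's seal; leave the pail and everything else where it stands.

Things in the scene. Friction and masses are not known exactly. Their poses are not given: they have to be found in the camera images.
- tin: Green steel spice tin, fixed, 215 deep (its x) x 260 wide (its y) x 70 high, walls 3. Origin: centre of its underside. -x is the front, the hinge is on the +x side, z up. Inside, a flat steel deck 62 mm above the underside (8 below the rim) with four flush round spice-cup caps, 52 across, along the hinge side; the chunks lie on its front half
- tin_hinge (a point): Middle of the hinge axis shared by both lids, at (113.5, 0, 72) mm in the tin's frame. The axis runs along the tin's y. Axes as the tin's
- outer_lid (a joint): Opening angle of the deep green outer lid (rad): 0 fully shut over rim and inner lid, 1.57 upright, 1.78 leaning back on its stop, near which it starts. 272 wide, 40 tall, about 0.45 kg. Loose hinge: let go below about 1.5 it falls shut. Its two rubber studs push the inner lid down before it, both then at the same angle; nothing makes the inner lid follow it up
- outer_lid_bar (a point): Centre of the outer lid's handle: a round dark wood bar, 14 thick, 116 long, parallel to the hinge, on two posts 96 apart, its middle 45 mm off the lid's front wall. Lid shut: 272.5 mm in front of the hinge axis and 10 above it (82 over the slab); it turns rigidly about the axis, and starts on top, 340 over the slab. Can be pinched from above at any angle and turns in the fingers. y along the bar
- inner_lid (a joint): Opening angle of the inner lid (rad): 0 fully shut in the rim, 1.57 upright. A flat bright aluminium plate, 203 x 246 x 4, 0.25 kg, between the outer lid and the deck. Its hinge is stiff (0.36 N m): it stays wherever it is left
- inner_lid_tab (a point): Tip of the inner lid's thumb tab, 30 mm wide, which passes out to the front through a notch in the outer lid at the tin's +y side, 90 mm from the middle, about 240 mm from the hinge. Not to be touched
- chunk_a: Split chunk of light firewood with dark bark on one long side, 54 long (its x) x 30 wide (its y) x 28 high, with a stub 9 mm further out at its +x end, 30 g. Origin: centre of its underside
- chunk_a_mid (a point): Middle of that chunk, 14 mm above its underside. Axes as the chunk's
- chunk_b: The other chunk, stouter, 44 long (its x) x 34 wide (its y) x 26 high, with a stub 9 mm further out at its +x end, 30 g. Origin: centre of its underside
- chunk_b_mid (a point): Middle of that chunk, 13 mm above its underside. Axes as the chunk's
- pail: Open blue plastic pail, loose, 0.7 kg, 105 high, outer diameter 156 at the foot and 200 at the rim (206 over the rolled edge), wall 4, floor 5 mm thick; steel bail folded against its side. Origin: centre of its underside. To its right and beyond, 20 mm or more away, stands a fixed electric mitad, 444 across, 196 high with its domed lid shut
- bowl: White ceramic bowl, 156 across, 62 high. Origin: centre of its underside. Bystander
- cup: Red plastic cup, 78 across, 100 high. Origin: centre of its underside. Bystander
- canister: Cream plastic canister with a yellow twist cap, 120 across, 178 high. Origin: centre of its underside. Bystander
- ladle: Stainless ladle lying flat, bowl 92 across, handle 300 long to its -x, up to 45 high. Origin: under the middle of its bowl. Bystander
- paddle: Wooden paddle lying flat, 400 long along its x, 75 wide, 18 high. Origin: on the slab under its middle. Bystander
There are look-alikes about, which are no part of the job. Leave any purple or turquoise look-alike of the chunk_b alone.

How it is judged:
By the outcome, as a careful person would: the job done as asked, in the order asked, and still so for the second after the job is handed in, while the arm keeps its last pose, push and grip.
It also fails if it takes over 72 s, if anything falls off the work surface, if the arm or the gripper's body presses on something with over 40 N, if the wrist force passes 120 N, or if a joint passes its speed limit or range.

## Working session

There is one attempt and no reset: what is moved stays moved. The work goes in short steps, Python scripts to look and compute and a shell command to move; the robot and the scene stay as the last step left them, time stands still between calls to the robot, and variables do not carry over. Pictures are saved under pics/ and viewed, and the job is handed in when it is done.

```bash
mkdir -p pics; cat > h.py <<'E'
import numpy as np, cv2
from workcell import state, grab_frame, job_done
def snap(cam,name):
    f=grab_frame(cam); cv2.imwrite(f'pics/{name}.png',f['frame'][:,:,::-1]); 
    np.savez(f'pics/{name}.npz',K=[f['fx'],f['fy'],f['cx'],f['cy']],V=f['view']); return f
def load(n):
    d=np.load(f'pics/{n}.npz'); return d['K'],d['V']
def ray(n,u,v):
    K,V=load(n); d=np.array([(u-K[2])/K[0],(v-K[3])/K[1],1]); R=V[:3,:3]; c=-R.T@V[:3,3]; return c,R.T@d
def onz(n,u,v,z):
    c,d=ray(n,u,v); return c+d*(z-c[2])/d[2]
def proj(n,p):
    K,V=load(n); q=V[:3,:3]@np.array(p,float)+V[:3,3]; return np.array([K[0]*q[0]/q[2]+K[2],K[1]*q[1]/q[2]+K[3]])
def tri(obs):
    A=np.zeros((3,3));b=np.zeros(3);L=[]
    for n,u,v in obs:
        c,d=ray(n,u,v); d=d/np.linalg.norm(d); M=np.eye(3)-np.outer(d,d); A+=M;b+=M@c;L.append((M,c))
    p=np.linalg.solve(A,b); return p,[np.linalg.norm(M@(p-c)) for M,c in L]
def crop(n,x0,y0,x1,y1,s,out):
    im=cv2.imread(f'pics/{n}.png')[y0:y1,x0:x1]; cv2.imwrite(f'pics/{out}.png',cv2.resize(im,None,fx=s,fy=s,interpolation=cv2.INTER_CUBIC))
E
python3 - <<'E'
from h import *
s=state(); print({k:np.round(v,2) for k,v in s.items()})
for c in ('scene','top','wrist'):
    f=snap(c,c+'0'); V=f['view']; print(c,np.round(-V[:3,:3].T@V[:3,3]),f['fx'])
E
```

```text
{'time_s': np.float64(0.0), 'qpos': array([-74.03,  18.35,  89.71,   0.  ,  72.04,  -1.15]), 'qvel': array([0.05, 0.03, 0.  , 0.01, 0.  , 0.07]), 'effort': array([  0.  , -41.25, -23.2 ,   0.07,   0.05,  -0.  ]), 'ee_pos': array([ 169.13, -549.07,  231.9 ]), 'ee_rot': array([-179.9 ,   -0.  ,   17.12]), 'force': array([ 0.44,  0.69, -0.46]), 'torque': array([ 0.03, -0.01,  0.04]), 'gripper_width': np.float64(91.33)}
scene [ 543. 1059. 1457.] 520.5713813036679
top [ 453.  172. 1099.] 396.4722657967519
wrist [ 242. -527.  384.] 323.8903825881089
```

View pics/scene0.png

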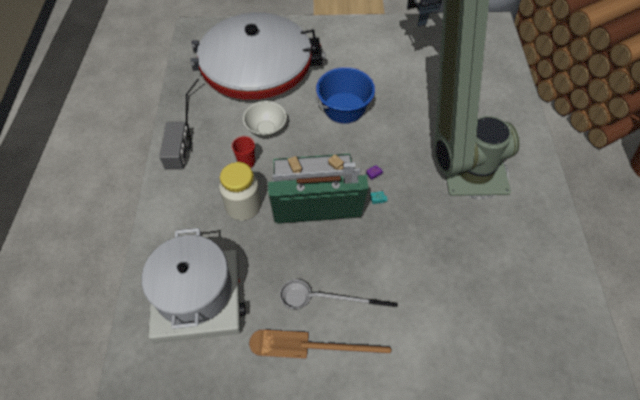

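View pics/top0.png

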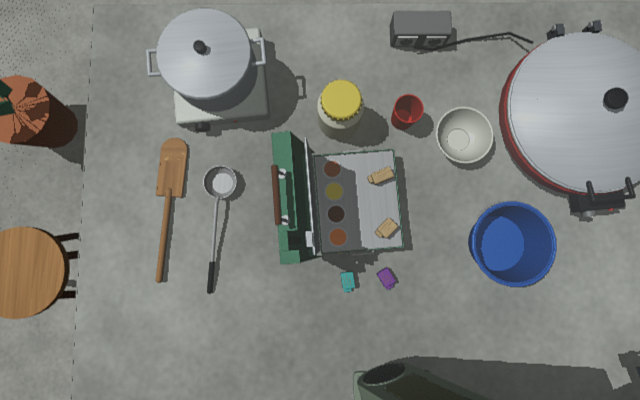

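View pics/wrist0.png

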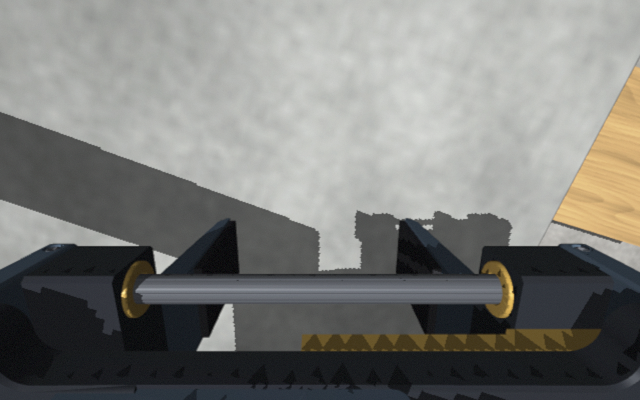

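Top view: the tin has its hinge to the left and its front to the right. The chunks are at about (382,175) and (388,228), the pail at (513,244). The turquoise (348,281) and purple (387,278) look-alikes lie outside on the slab. I'll enlarge.

```bash
python3 - <<'E'
from h import *
crop('top0',255,115,425,300,4,'ct'); crop('scene0',255,140,395,230,5,'cs'); crop('top0',460,190,570,300,5,'cp')
print(load('top0')[1].round(3))
E
```

```text
[[-1.200000e-02 -1.000000e+00  1.000000e-02  1.658160e+02]
 [-9.940000e-01  1.100000e-02 -1.100000e-01  5.695960e+02]
 [ 1.100000e-01 -1.200000e-02 -9.940000e-01  1.044279e+03]
 [ 0.000000e+00  0.000000e+00  0.000000e+00  1.000000e+00]]
```

View pics/ct.png

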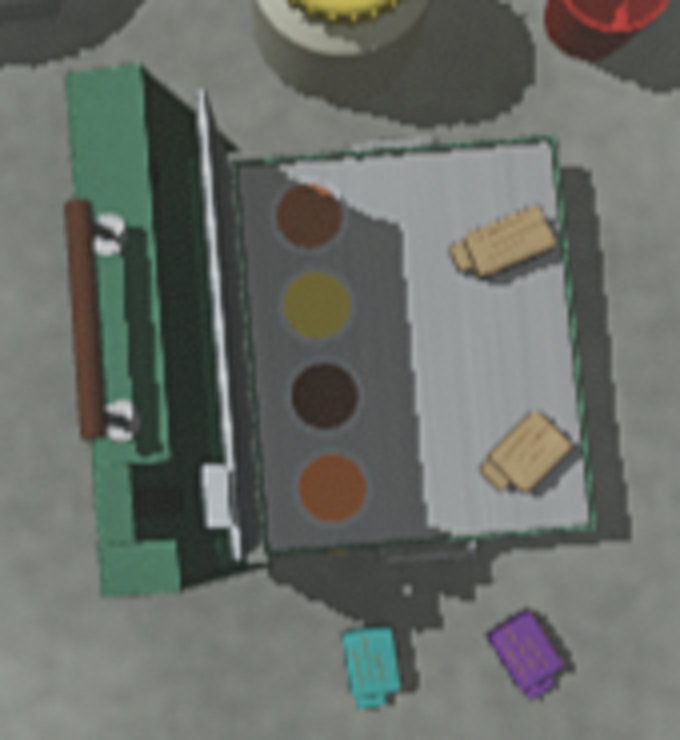

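View pics/cs.png

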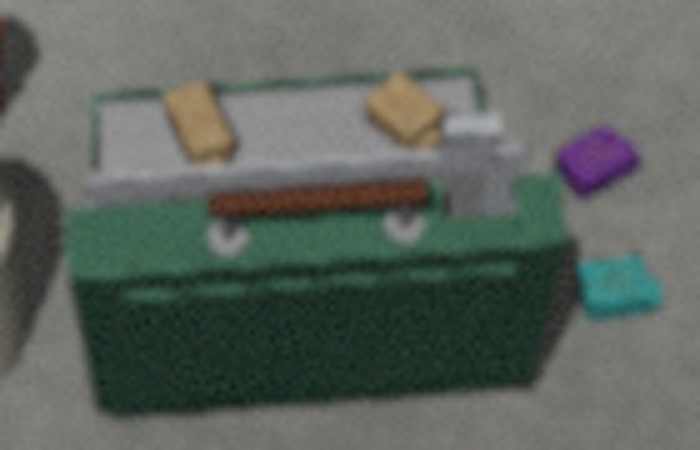

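View pics/cp.png

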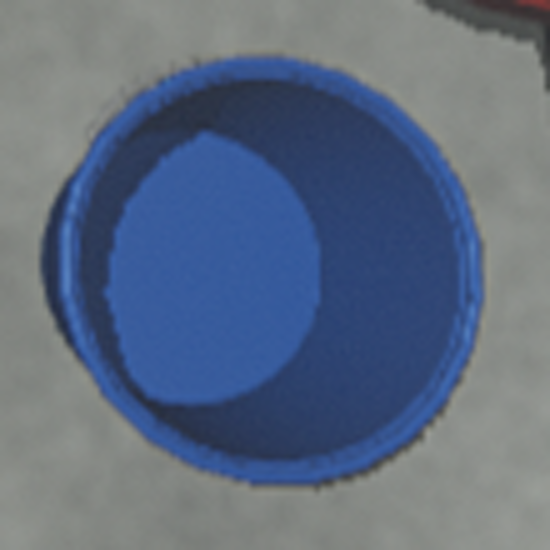

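```bash
python3 - <<'E'
from h import *
T=lambda x,y:('top0',255+x/4,115+y/4); S=lambda x,y:('scene0',255+x/5,140+y/5)
P=lambda x,y:('top0',460+x/5,190+y/5)
print('rim z70',[onz(*T(*c),70).round() for c in [(233,162),(555,138),(594,529),(268,552)]])
print('rim front tri',tri([T(555,138),S(93,95)]),tri([T(594,529),S(480,70)]))
print('bar',tri([T(77,201),S(210,207)]),tri([T(92,438),S(430,192)]))
print('a top',tri([T(511,241),S(199,117)]),'b',tri([T(529,452),S(405,108)]))
# axes at z=90
for nm,st,ce in [('a',(460,259),(511,241)),('b',(492,472),(529,452))]:
    a=onz(*T(*st),88);c=onz(*T(*ce),88);d=c-a;print(nm,a.round(1),c.round(1),'x axis ang',np.degrees(np.arctan2(-d[1],-d[0])))
print('pail rim', [onz(*P(*c),105).round() for c in [(272,57),(285,485),(65,262),(482,270)]])
print('tab',tri([T(216,468),S(475,118)]))
E
```

```text
rim z70 [array([673., 201.,  70.]), array([687., -13.,  70.]), array([430., -30.,  70.]), array([417., 180.,  70.])]
rim front tri (array([688.23455154, -14.15006346,  60.08750413]), [np.float64(0.5764461635817654), np.float64(0.5764461635815251)]) (array([427.42822724, -31.97418864,  58.66767952]), [np.float64(1.8304331578211455), np.float64(1.8304331578211508)])
bar (array([596.50338688, 270.13260249, 332.19349622]), [np.float64(1.464102655139497), np.float64(1.4641026551394503)]) (array([480.38725695, 262.53743987, 332.17314678]), [np.float64(1.6549677314767102), np.float64(1.6549677314766909)])
a top (array([615.60018731,  20.07799072,  79.25647585]), [np.float64(0.7879249640005103), np.float64(0.7879249640003024)]) b (array([478.77968143,  11.36778498,  74.30406837]), [np.float64(0.5992248431895535), np.float64(0.5992248431896008)])
a [603.6  54.5  88. ] [615.   21.2  88. ] x axis ang 108.9107728130477
b [466.6  37.3  88. ] [479.   13.4  88. ] x axis ang 117.38565875722624
pail rim [array([ 542., -308.,  105.]), array([ 329., -301.,  105.]), array([ 440., -197.,  105.]), array([ 434., -407.,  105.])]
tab (array([459.45053535, 204.17211233, 320.03536462]), [np.float64(7.740323721981241), np.float64(7.74032372198123)])
```

```bash
python3 -m creep '[[0,42.3,-30.5,-1.5,0,0,0],[0,42.3,-30.5,-1.5,0,0,0],[0,42.3,-30.5,-1.5,0,0,0],[0,42.3,-30.5,-1.5,0,0,0],[0,42.3,-30.5,-1.5,0,0,0]]' 20
python3 -m creep '[[0,42.3,-30.5,-1.5,0,0,0],[0,42.3,-30.5,-1.5,0,0,0],[0,42.3,-30.5,-1.5,0,0,0],[0,42.3,-30.5,-1.5,0,0,0],[0,42.3,-30.5,-1.5,0,0,0]]'
python3 -m creep '[[0,42.3,-30.5,-1.5,0,0,0],[0,42.3,-30.5,-1.5,0,0,0],[0,0,0,0,0,0,-10.5],[0,0,0,0,0,0,-10.5],[0,0,0,0,0,0,-10.5]]'
python3 -m creep '[[0,0,0,0,0,0,-10.5],[0,0,0,0,0,0,-10.5],[0,0,0,0,0,0,-10.5],[0,0,0,0,0,0,-10.5],[0,0,0,0,0,0,-10.5]]'
python3 - <<'E'
from h import *
s=state();print(s['ee_pos'],s['ee_rot'],s['qpos'])
f=snap('wrist','w1');V=f['view'];print(V.round(3))
E
```

```text
time_s: 0.78
ee_pos: [327.2, -340.0, 240.2]
ee_rot: [-180.0, -0.0, 17.1]
force: [0.4, -0.5, 0.2]
gripper_width: 91.4
time_s: 1.4
ee_pos: [484.5, -132.0, 247.7]
ee_rot: [180.0, 0.0, 17.1]
force: [-0.0, 0.3, -1.0]
gripper_width: 91.6
time_s: 2.02
ee_pos: [546.5, -50.0, 250.3]
ee_rot: [-180.0, 0.0, 49.0]
force: [0.1, 0.3, -0.2]
gripper_width: 91.0
time_s: 2.65
ee_pos: [546.4, -50.3, 250.4]
ee_rot: [-180.0, -0.0, 101.5]
force: [-0.1, 0.6, -0.1]
gripper_width: 91.2
[546.41089977 -50.28969878 250.40992382] [-1.79957971e+02 -9.02492312e-03  1.01467324e+02] [-6.45685709e+00  1.53423855e+01  9.13241765e+01 -4.53740134e-03
  7.33762042e+01 -1.79228851e+01]
[[ 9.80000e-01  2.00000e-01 -2.00000e-03 -5.23832e+02]
 [ 1.92000e-01 -9.42000e-01  2.74000e-01 -1.88255e+02]
 [ 5.30000e-02 -2.69000e-01 -9.62000e-01  3.65981e+02]
 [ 0.00000e+00  0.00000e+00  0.00000e+00  1.00000e+00]]
```

View pics/w1.png

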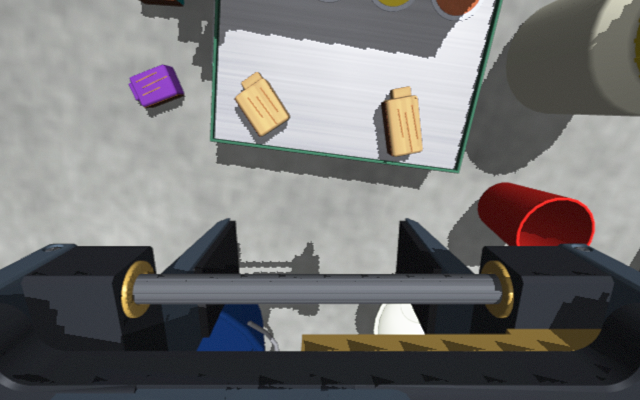

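Wrist view: chunk b (the stouter one) is at (262,108), chunk a (the longer one) at (404,125), both light wood on the deck. Purple at (155,86) is on the slab outside. I'll enlarge and take a second wrist view from another place.

```bash
python3 -m creep '[[0.3,25,15,20,0,0,0],[0.38,25,15,20,0,0,0],[0.4,0,0,0,0,0,0]]'
python3 - <<'E'
from h import *
s=state();print(s['ee_pos'],s['ee_rot'])
snap('wrist','w2')
crop('w1',200,60,480,180,2.8,'cw1'); crop('w2',150,60,510,280,2.2,'cw2')
E
```

```text
time_s: 3.08
ee_pos: [565.7, 5.8, 208.8]
ee_rot: [-179.8, -0.1, 101.1]
force: [-0.2, -0.3, 0.7]
gripper_width: 64.2
[565.71318042   5.81419492 208.83704147] [-1.79777652e+02 -5.02464573e-02  1.01136735e+02]
```

View pics/cw1.png

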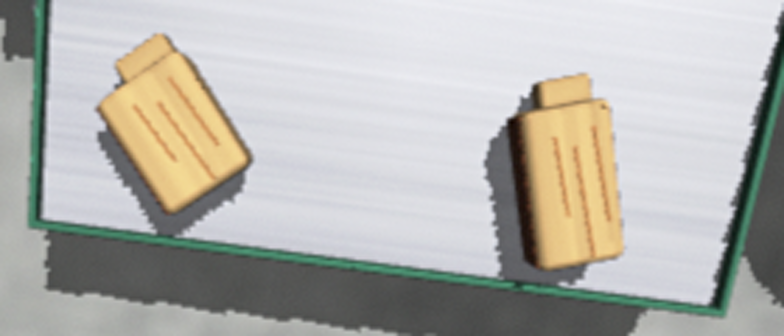

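View pics/w2.png

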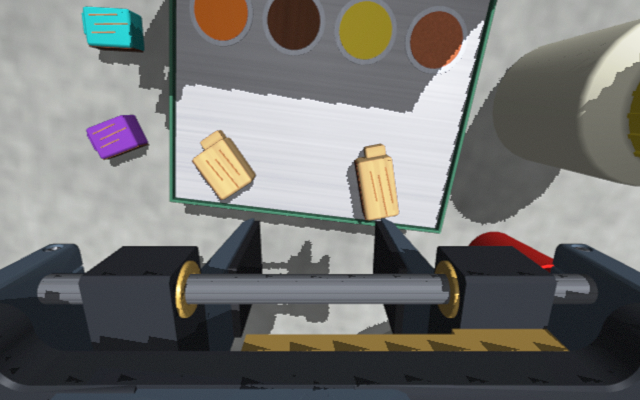

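View pics/cw2.png

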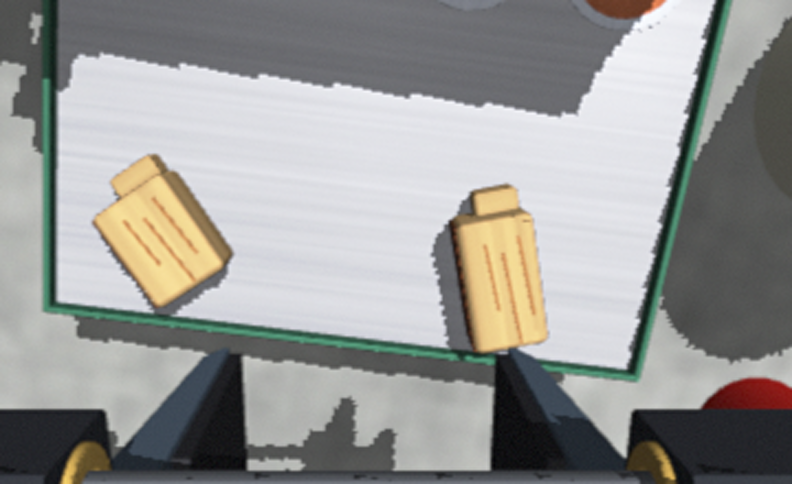

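```bash
python3 - <<'E'
from h import *
A=lambda c:('w1',200+c[0]/2.8,60+c[1]/2.8); B=lambda c:('w2',150+c[0]/2.2,60+c[1]/2.2)
def box(c1,c2,z):
    P=[]
    for a,b in zip(c1,c2):
        p,e=tri([A(a),B(b)]); P.append(p); print(' ',p.round(1),np.round(e,1), onz(*A(a),z).round(1), onz(*B(b),z).round(1))
    P=np.array([(onz(*A(a),z)+onz(*B(b),z))/2 for a,b in zip(c1,c2)])
    m=P.mean(0); d=(P[0]+P[1]-P[2]-P[3])/2; w=(P[1]+P[2]-P[0]-P[3])/2
    print('mid',m.round(1),'len',np.linalg.norm(d).round(1),'wid',np.linalg.norm(w).round(1),'ang',np.degrees(np.arctan2(d[1],d[0])).round(1), np.degrees(np.arctan2(w[1],w[0])).round(1))
print('a');box([(522,116),(606,100),(621,253),(545,269)],[(456,222),(528,210),(547,340),(478,352)],90)
print('b');box([(100,105),(180,53),(250,158),(171,213)],[(95,221),(170,170),(230,254),(159,306)],88)
for n,a,b in[('FR',(722,312),(636,377)),('FL',(34,226),(47,308))]:
    print(n,tri([A(a),B(b)])[0].round(1),onz(*A(a),70).round(1),onz(*B(b),70).round(1))
s=state()
E
```

```text
a
  [593.   42.9  79.2] [0.7 0.7] [591.5  42.2  90. ] [590.7  44.6  90. ]
  [619.2  53.4  81.3] [0.5 0.5] [617.3  52.6  90. ] [616.6  54.4  90. ]
  [637.    5.2  89.6] [0.4 0.4] [636.5   5.3  90. ] [637.3   5.3  90. ]
  [611.8  -5.1  90.1] [0.4 0.4] [612.3  -5.2  90. ] [611.4  -5.1  90. ]
mid [614.2  24.3  90. ] len 52.5 wid 27.4 ang 112.8 22.0
b
  [454.3  17.7  88.6] [0.2 0.2] [454.   17.8  88. ] [454.2  17.6  88. ]
  [474.5  39.8  67.1] [0.6 0.6] [477.4  39.1  88. ] [480.3  42.6  88. ]
  [504.2  10.1  68.4] [0. 0.] [505.7  10.9  88. ] [507.3  14.8  88. ]
  [481.9 -12.7  85.1] [0.2 0.2] [482.5 -12.4  88. ] [482.4 -11.7  88. ]
mid [480.5  14.8  88. ] len 40.2 wid 34.3 ang 134.1 44.6
FR [687.   -9.7  68.5] [686.4  -9.5  70. ] [686.2  -9.2  70. ]
FL [430.3 -29.5  66.7] [431.7 -29.1  70. ] [431.2 -28.   70. ]
```

```bash
python3 -m creep '[[0.4,12,50.5,10,0,0,0],[0.4,0,0,25,0,0,-5.8],[0.4,0,0,35,0,0,-5.8],[0.4,0,0,30,0,0,0],[0.4,0,0,0,0,0,0]]'; python3 - <<'E'
from h import *
snap('wrist','w3')
E
```

```text
time_s: 3.75
ee_pos: [612.3, 25.0, 109.4]
ee_rot: [-179.8, -0.1, 112.6]
force: [-0.6, -0.5, 0.2]
gripper_width: 54.9
```

View pics/w3.png

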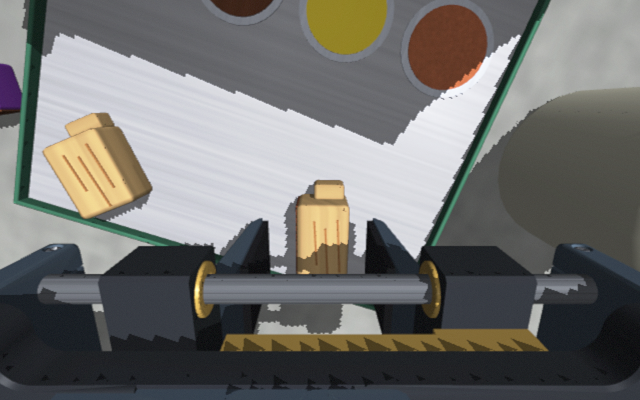

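Chunk a (300-350, 180-275) sits straight between the fingers. Going down to close.

```bash
python3 -m creep '[[0.4,1,0,13,0,0,0],[0.4,0,0,12,0,0,0],[0.9,0,0,0,0,0,0],[0.9,0,0,0,0,0,0],[0.9,0,0,0,0,0,0]]' 15;python3 -m creep '[[0.9,0,0,0,0,0,0],[0.9,0,0,-30,0,0,0],[0.9,0,0,-50,0,0,0],[0.9,0,0,-50,0,0,0],[0.9,0,0,0,0,0,0]]'; python3 - <<'E'
from h import *
snap('wrist','w4')
E
```

```text
time_s: 4.42
ee_pos: [613.6, 27.0, 86.2]
ee_rot: [180.0, 0.0, 112.7]
force: [-0.6, 0.0, 0.5]
gripper_width: 29.9
time_s: 5.05
ee_pos: [615.7, 27.1, 220.7]
ee_rot: [179.5, 0.2, 112.7]
force: [0.1, -1.0, -0.9]
gripper_width: 30.1
```

View pics/w4.png

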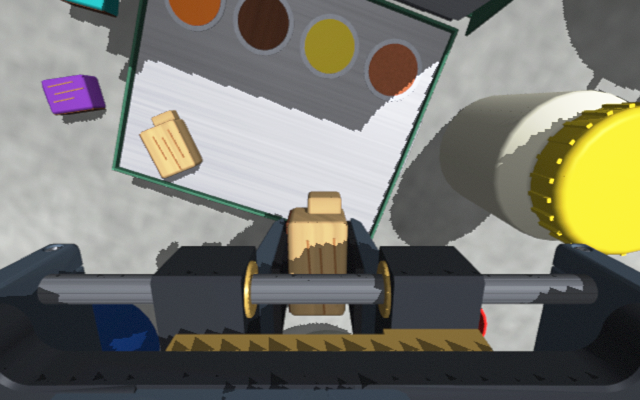

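```bash
python3 -m creep '[[0.9,-33.4,-39,0,0,0,0],[0.9,-33.4,-39,0,0,0,0],[0.9,-33.4,-39,0,0,0,0],[0.9,-33.4,-39,0,0,0,0],[0.9,-33.4,-39,0,0,0,0]]';python3 -m creep '[[0.9,-33.4,-39,0,0,0,0],[0.9,-33.4,-39,0,0,0,0],[0.9,0,0,0,0,0,0]]'; python3 - <<'E'
from h import *
snap('wrist','w5');snap('top','t5')
crop('t5',400,150,640,330,3,'ct5')
E
```

```text
time_s: 5.72
ee_pos: [496.1, -203.3, 213.9]
ee_rot: [-179.9, -0.1, 112.7]
force: [1.6, -0.1, 0.2]
gripper_width: 29.9
time_s: 6.1
ee_pos: [449.5, -296.1, 213.9]
ee_rot: [-179.9, -0.1, 112.4]
force: [-0.4, 0.7, -0.8]
gripper_width: 29.8
```

View pics/w5.png

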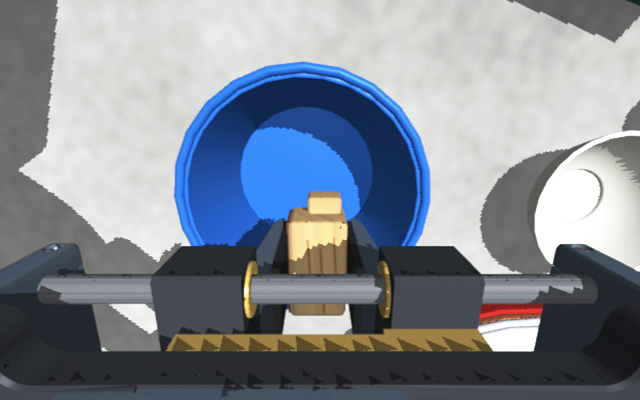

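View pics/ct5.png

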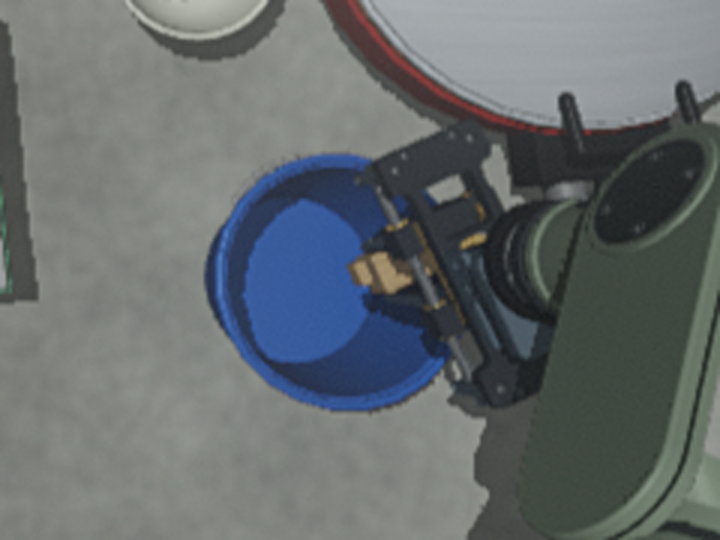

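```bash
python3 - <<'E'
from h import *
for c in [(176,180),(430,180),(303,64)]: print(onz('w5',*c,105).round(1))
for c in [(330,0),(400,80),(450,112),(500,130),(520,185)]:
    q=(400+c[0]/3,150+c[1]/3); print(c,onz('t5',*q,0).round(),onz('t5',*q,100).round())
# proj circle of pail on w5 for check
im=cv2.imread('pics/w5.png')
for a in np.linspace(0,6.28,60):
    u,v=proj('w5',(435.5+103*np.cos(a),-302+103*np.sin(a),102)); 
    if 0<=u<640 and 0<=v<400: cv2.circle(im,(int(u),int(v)),2,(0,0,255),-1)
cv2.imwrite('pics/w5c.png',im)
E
```

```text
[ 333.  -323.5  105. ]
[ 526.6 -243.2  105. ]
[ 396.8 -200.6  105. ]
(330, 0) [ 698. -356.    0.] [ 675. -308.  100.]
(400, 80) [ 621. -417.    0.] [ 605. -363.  100.]
(450, 112) [ 590. -462.    0.] [ 577. -404.  100.]
(500, 130) [ 572. -508.    0.] [ 561. -446.  100.]
(520, 185) [ 521. -522.    0.] [ 514. -459.  100.]
```

View pics/w5c.png

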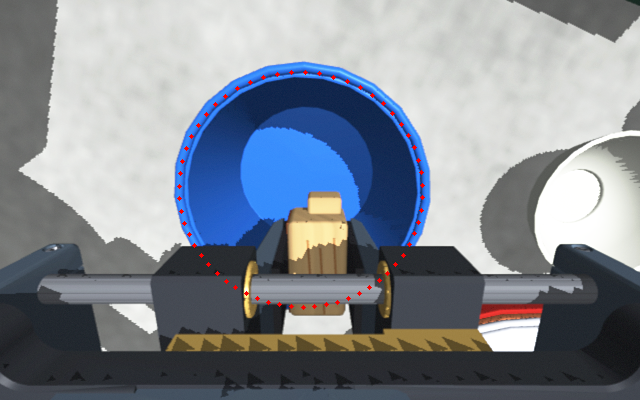

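```bash
python3 -m creep '[[0.9,0,6,45,0,0,0],[0.9,0,0,45,0,0,0],[0.9,0,0,35,0,0,0],[0.9,0,0,23,0,0,0],[0.9,0,0,0,0,0,0]]';python3 -m creep '[[0.45,0,0,0,0,0,0],[0.45,0,0,0,0,0,0],[0.45,0,0,0,0,0,0],[0.45,0,0,-40,0,0,0],[0.45,0,0,-50,0,0,0]]';python3 -m creep '[[0.45,0,0,-55,0,0,0],[0.45,0,0,0,0,0,0]]'; python3 - <<'E'
from h import *
snap('wrist','w6')
E
```

```text
time_s: 6.82
ee_pos: [456.5, -289.5, 65.7]
ee_rot: [-179.8, -0.3, 112.8]
force: [0.0, -0.2, -0.6]
gripper_width: 29.6
time_s: 7.45
ee_pos: [456.7, -291.5, 158.4]
ee_rot: [-179.9, -0.1, 112.7]
force: [0.5, -1.6, 0.3]
gripper_width: 50.2
time_s: 7.7
ee_pos: [459.5, -293.4, 218.1]
ee_rot: [179.6, 0.5, 112.7]
force: [-0.8, 0.4, -0.3]
gripper_width: 50.3
```

View pics/w6.png

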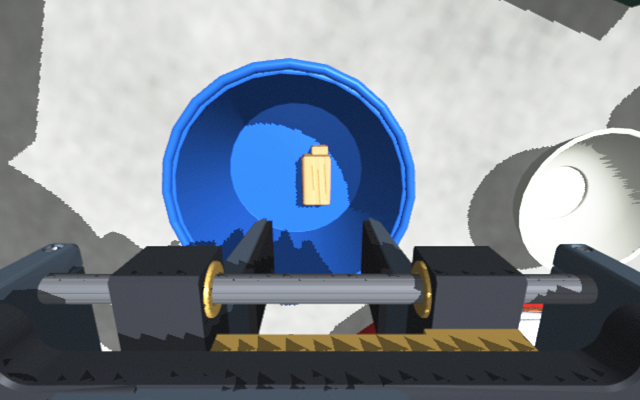

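Chunk a stands on the pail floor at (316,177). Now chunk b.

```bash
python3 -m creep '[[0.4,46,23,0,0,0,0],[0.4,46,23,0,0,0,0],[0.4,46,23,0,0,0,0],[0.4,46,23,0,0,0,0],[0.4,46,23,0,0,0,0]]';python3 -m creep '[[0.4,46,23,0,0,0,0],[0.4,0,0,20,0,0,-10.6],[0.4,0,0,40,0,0,-10.6],[0.4,0,0,45,0,0,0],[0.4,0,0,0,0,0,0]]'; python3 - <<'E'
from h import *
snap('wrist','w7'); s=state(); print(s['ee_pos'],s['ee_rot'],s['gripper_width'])
E
```

```text
time_s: 8.38
ee_pos: [473.5, -33.6, 211.4]
ee_rot: [-179.9, -0.1, 112.7]
force: [1.5, 0.9, -0.2]
gripper_width: 54.5
time_s: 9.0
ee_pos: [474.4, 16.0, 104.2]
ee_rot: [-179.6, -0.4, 133.9]
force: [-0.2, 0.2, -0.5]
gripper_width: 54.4
[476.5517897   16.0065903  106.41673389] [-179.80018467   -0.18188098  133.90944757] 54.66335370024124
```

View pics/w7.png

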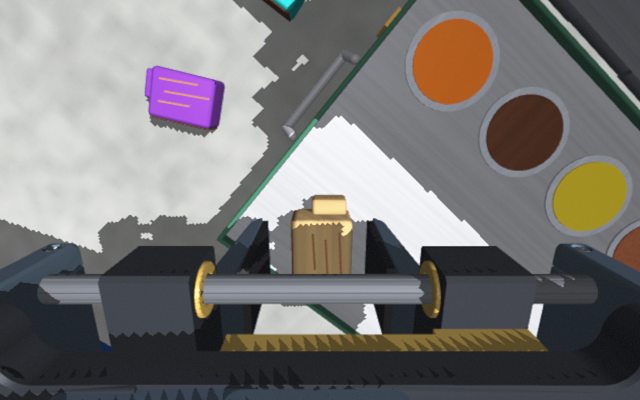

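```bash
python3 -m creep '[[0.48,3,3,0,0,0,0],[0.48,0,0,0,0,0,0],[0.48,0,0,12,0,0,0],[0.48,0,0,9,0,0,0],[0.9,0,0,0,0,0,0]]' 15;python3 -m creep '[[0.9,0,0,0,0,0,0],[0.9,0,0,0,0,0,0],[0.9,0,0,-30,0,0,0],[0.9,0,0,-50,0,0,0],[0.9,0,0,-50,0,0,0]]'; python3 - <<'E'
from h import *
snap('wrist','w8'); s=state(); print(s['ee_pos'],s['ee_rot'],s['gripper_width'])
E
```

```text
time_s: 9.68
ee_pos: [477.3, 20.2, 85.7]
ee_rot: [-179.9, -0.1, 133.9]
force: [0.1, -0.0, -0.6]
gripper_width: 40.1
time_s: 10.3
ee_pos: [477.9, 20.3, 218.2]
ee_rot: [-180.0, -0.0, 133.9]
force: [0.8, -0.5, -0.4]
gripper_width: 33.7
[481.57056761  20.38419643 225.08829383] [179.44843018   0.51461031 133.91616948] 34.08823250629492
```

View pics/w8.png

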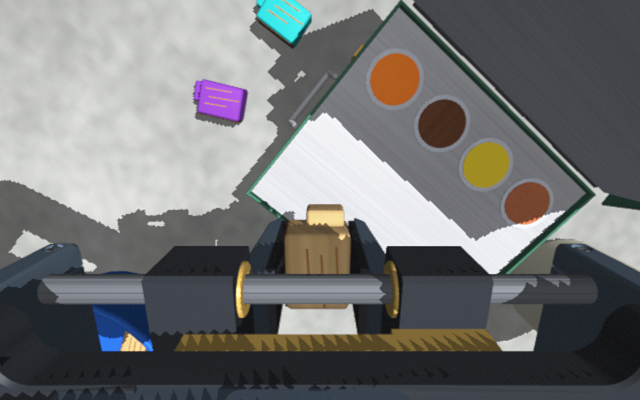

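```bash
python3 -m creep '[[0.9,-27.6,-38.7,0,0,0,0],[0.9,-27.6,-38.7,0,0,0,0],[0.9,-27.6,-38.7,0,0,0,0],[0.9,-27.6,-38.7,0,0,0,0],[0.9,-27.6,-38.7,0,0,0,0]]';python3 -m creep '[[0.9,-27.6,-38.7,0,0,0,0],[0.9,-27.6,-38.7,0,0,0,0],[0.9,0,0,0,0,0,10.6],[0.9,0,0,0,0,0,10.6],[0.9,0,0,0,0,0,0]]'; python3 - <<'E'
from h import *
snap('wrist','w9'); s=state(); print(s['ee_pos'],s['ee_rot'],s['gripper_width'])
E
```

```text
time_s: 10.98
ee_pos: [434.0, -214.8, 216.9]
ee_rot: [180.0, 0.0, 133.9]
force: [-0.1, -0.4, -0.7]
gripper_width: 33.8
time_s: 11.6
ee_pos: [416.8, -306.9, 216.7]
ee_rot: [180.0, 0.0, 112.8]
force: [-0.1, -0.8, -0.2]
gripper_width: 33.9
[ 416.90123184 -306.78156515  216.73452519] [1.79998929e+02 1.19139072e-02 1.12899985e+02] 33.521558277048534
```

View pics/w9.png

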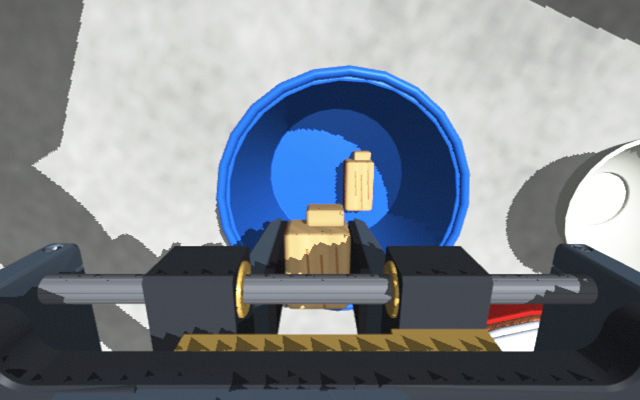

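```bash
python3 -m creep '[[0.9,0,0,45,0,0,0],[0.9,0,0,45,0,0,0],[0.9,0,0,35,0,0,0],[0.9,0,0,23,0,0,0],[0.9,0,0,0,0,0,0]]';python3 -m creep '[[0.45,0,0,0,0,0,0],[0.45,0,0,0,0,0,0],[0.45,0,0,0,0,0,0],[0.45,0,0,-40,0,0,0],[0.45,0,0,-50,0,0,0]]';python3 -m creep '[[0.45,0,0,-55,0,0,0],[0.45,0,0,0,0,0,0]]'; python3 - <<'E'
from h import *
snap('wrist','w10')
E
```

```text
time_s: 12.28
ee_pos: [416.1, -305.9, 67.4]
ee_rot: [-179.9, -0.2, 112.9]
force: [-1.0, -1.0, -0.2]
gripper_width: 33.8
time_s: 12.9
ee_pos: [416.4, -306.4, 159.4]
ee_rot: [-179.9, -0.1, 112.7]
force: [-0.2, -0.3, -1.0]
gripper_width: 50.0
time_s: 13.15
ee_pos: [419.1, -308.4, 218.9]
ee_rot: [179.7, 0.6, 112.7]
force: [-0.3, 0.8, -1.3]
gripper_width: 50.4
```

View pics/w10.png

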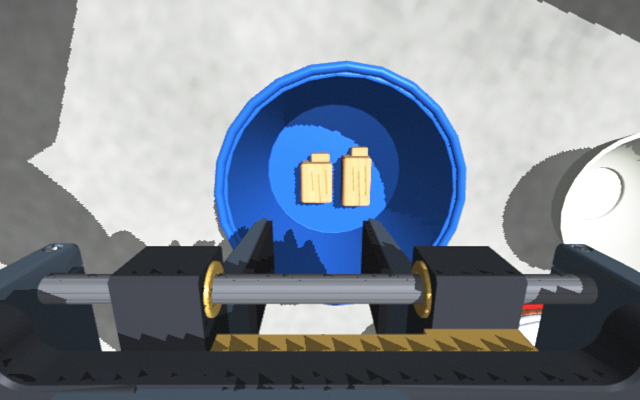

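Both chunks are in the pail, at (316,180) and (356,177). Next is the bar.

```bash
python3 -m creep '[[0.3,42.6,31.2,-21,0,0,0],[0.3,42.6,31.2,-21,0,0,0],[0.3,42.6,31.2,-21,0,0,0],[0.3,42.6,31.2,-21,0,0,0],[0.3,42.6,31.2,-21,0,0,0]]';python3 -m creep '[[0.3,42.6,31.2,-21,0,0,0],[0.3,42.6,31.2,-21,0,0,0],[0.3,42.6,31.2,-21,0,0,0],[0.3,42.6,31.2,-21,0,0,0],[0.3,42.6,31.2,-21,0,0,0]]';python3 -m creep '[[0.5,0,0,0,0,0,-10.2],[0.5,0,0,0,0,0,-10.2],[0.5,0,0,0,0,0,-10.2],[0.5,0,0,0,0,0,-10.2],[0.5,0,0,0,0,0,-10.2]]';python3 -m creep '[[0.5,0,0,0,0,0,-10.2],[0.5,0,0,0,0,0,-10.2],[0.5,0,0,0,0,0,0]]'; python3 - <<'E'
from h import *
snap('wrist','w11'); s=state(); print(s['ee_pos'],s['ee_rot'],s['qpos'])
E
```

```text
time_s: 13.82
ee_pos: [478.1, -48.3, 317.9]
ee_rot: [-179.9, -0.1, 112.7]
force: [0.7, -0.7, -0.8]
gripper_width: 64.0
time_s: 14.45
ee_pos: [540.2, 208.3, 422.6]
ee_rot: [-179.8, 0.0, 112.7]
force: [1.6, -1.3, 0.3]
gripper_width: 63.8
time_s: 15.08
ee_pos: [540.0, 206.7, 421.8]
ee_rot: [-179.9, -0.2, 164.1]
force: [-0.2, 0.2, -0.0]
gripper_width: 45.5
time_s: 15.45
ee_pos: [540.1, 206.6, 422.1]
ee_rot: [-179.9, -0.2, -176.0]
force: [0.1, 0.2, 0.4]
gripper_width: 45.5
[540.07725297 206.65499109 422.37350789] [-1.79956658e+02 -1.38372726e-01 -1.76048357e+02] [ 1.98014514e+01  1.59128220e+01  6.65366797e+01 -3.93827855e-03
  9.76954477e+01 -7.41507667e+01]
```

View pics/w11.png

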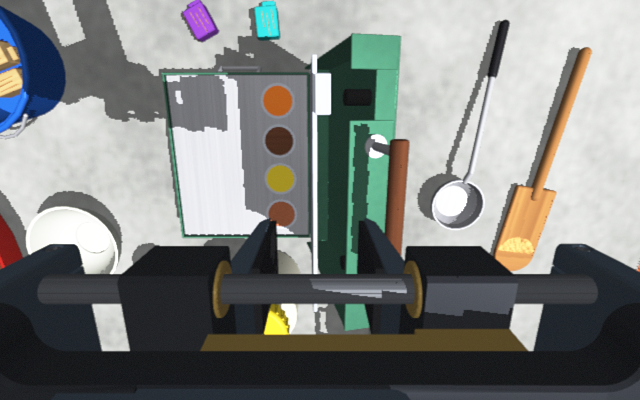

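```bash
python3 - <<'E'
from h import *
print(tri([('w11',399.5,141),('top0',278,224.5),('scene0',341,178.4)]), tri([('w11',399.5,141),('top0',278,224.5)]))
for e in [(274.3,165.3),(278,224.5)]: print(onz('top0',*e,340))
for u,v in [(399.5,141),(398,240)]: print(onz('w11',u,v,340))
E
python3 -m creep '[[0.4,0,25,0,0,0,-0.3],[0.4,0,25,0,0,0,0],[0.4,0,0,0,0,0,0]]'
python3 - <<'E'
from h import *
snap('wrist','w12'); s=state(); print(s['ee_pos'],s['ee_rot']); crop('w12',200,80,480,340,2.3,'cw12')
E
```

```text
(array([480.82807283, 262.91536148, 332.99054574]), [np.float64(0.9377032994237697), np.float64(1.3451207517779227), np.float64(2.072921782550012)]) (array([481.49360824, 261.62175114, 339.0989288 ]), [np.float64(0.29140497269595855), np.float64(0.2914049726959641)])
[596.39849965 268.82162994 340.        ]
[481.73798117 261.42876438 340.        ]
[481.1426385  261.47693607 340.        ]
[557.08313974 270.94059759 340.        ]
time_s: 15.88
ee_pos: [536.3, 257.7, 422.6]
ee_rot: [-180.0, -0.1, -175.6]
force: [-0.0, -0.4, -0.8]
gripper_width: 54.8
[536.40049921 256.71576408 422.93543515] [-1.79935595e+02 -6.94062736e-02 -1.75615366e+02]
```

View pics/cw12.png

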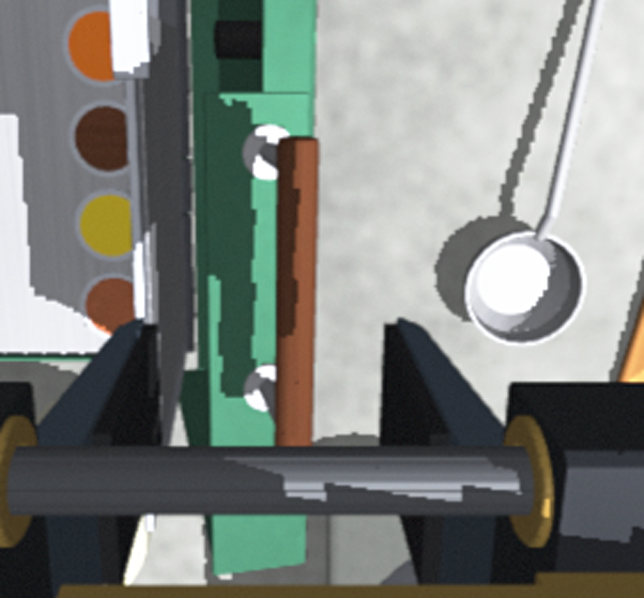

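```bash
python3 - <<'E'
from h import *
for u,v in [(329.6,140.9),(328.5,230)]: print(onz('w12',u,v,340),onz('w12',u,v,337))
print(tri([('w12',329.6,140.9),('w11',399.5,141)]))
E
python3 -m creep '[[0.4,-3.2,8.2,10,0,0,0],[0.4,0,0,30,0,0,0],[0.4,0,0,20,0,0,0],[0.4,0,0,0,0,0,0]]'
python3 - <<'E'
from h import *
snap('wrist','w13'); s=state(); print(s['ee_pos'],s['ee_rot']); crop('w13',200,80,480,340,2.3,'cw13')
E
```

```text
[480.94735751 262.21969464 340.        ] [481.2365028  262.35410178 337.        ]
[549.10917287 267.40017519 340.        ] [550.26827259 267.6007012  337.        ]
(array([481.36057714, 262.38482172, 336.43553577]), [np.float64(0.06953821090921486), np.float64(0.0695382109092006)])
time_s: 16.42
ee_pos: [538.5, 264.2, 361.5]
ee_rot: [-179.9, -0.2, -175.6]
force: [0.5, -0.3, 0.6]
gripper_width: 54.9
[539.00160179 264.57814502 363.0955285 ] [-1.79962594e+02 -7.87540352e-02 -1.75634987e+02]
```

View pics/cw13.png

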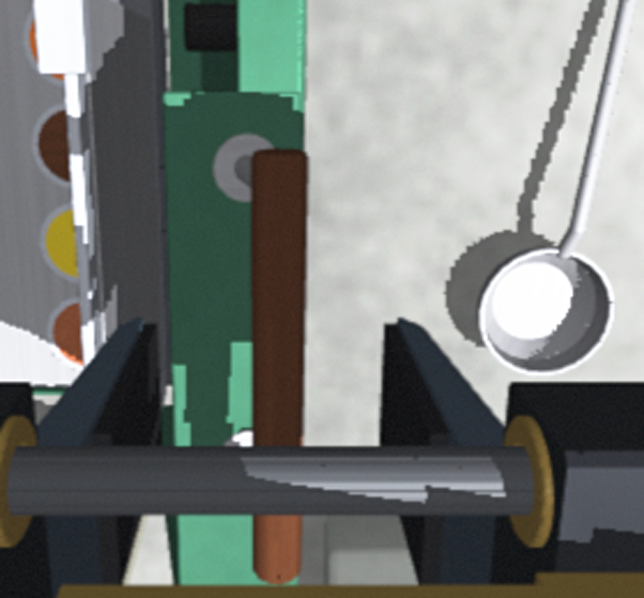

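```bash
python3 -m creep '[[0.4,0,1.5,13,0,0,0],[0.4,0,0,12.5,0,0,0],[0.4,0,0,0,0,0,0],[0.95,0,0,0,0,0,0],[0.95,0,0,0,0,0,0]]' 15
python3 -m creep '[[0.95,0,0,0,0,0,0],[0.95,0,0,0,0,0,0],[0.95,0,0,0,0,0,0]]'
python3 - <<'E'
from h import *
s=state(); print(s['ee_pos'],s['ee_rot'],s['force'],s['torque'],s['gripper_width'],s['qpos'])
E
```

```text
time_s: 17.1
ee_pos: [539.1, 266.5, 338.7]
ee_rot: [180.0, 0.1, -175.6]
force: [0.2, 0.3, 0.5]
gripper_width: 37.4
time_s: 17.48
ee_pos: [539.0, 266.3, 338.4]
ee_rot: [-180.0, 0.0, -175.6]
force: [0.7, -1.1, 0.5]
gripper_width: 13.6
[538.98915003 266.26158709 338.35648923] [-1.79974505e+02  1.27972327e-02 -1.75597717e+02] [ 0.73540796 -1.0812002   0.504144  ] [ 0.01580812 -0.14527273 -0.07636111] 13.62184637153539 [ 2.52083132e+01  1.83109629e+01  7.46788819e+01 -2.84172907e-02
  8.70072490e+01 -6.91924845e+01]
```

```bash
python3 - <<'E'
from h import *
R=272.7
ph=np.r_[np.arange(103.6,13.6-.1,-3),np.arange(12.1,2,-2)]
s=-R*np.cos(np.radians(ph)); z=R*np.sin(np.radians(ph))
for i in range(1,len(ph)): print(i,round(ph[i],1),'dy',round(s[i]-s[i-1],1),'dz',round(z[i-1]-z[i],1),'| y',round(266.3+.997*(s[i]-s[0]),1),'z',round(z[i]+72,1))
E
```

```text
1 100.6 dy -14.0 dz -3.0 | y 252.4 z 340.0
2 97.6 dy -14.1 dz -2.3 | y 238.3 z 342.3
3 94.6 dy -14.2 dz -1.5 | y 224.2 z 343.8
4 91.6 dy -14.3 dz -0.8 | y 210.0 z 344.6
5 88.6 dy -14.3 dz -0.0 | y 195.7 z 344.6
6 85.6 dy -14.3 dz 0.7 | y 181.5 z 343.9
7 82.6 dy -14.2 dz 1.5 | y 167.4 z 342.4
8 79.6 dy -14.1 dz 2.2 | y 153.3 z 340.2
9 76.6 dy -14.0 dz 2.9 | y 139.4 z 337.3
10 73.6 dy -13.8 dz 3.7 | y 125.6 z 333.6
11 70.6 dy -13.6 dz 4.4 | y 112.1 z 329.2
12 67.6 dy -13.3 dz 5.1 | y 98.8 z 324.1
13 64.6 dy -13.1 dz 5.8 | y 85.7 z 318.3
14 61.6 dy -12.7 dz 6.5 | y 73.1 z 311.9
15 58.6 dy -12.4 dz 7.1 | y 60.7 z 304.8
16 55.6 dy -12.0 dz 7.8 | y 48.8 z 297.0
17 52.6 dy -11.6 dz 8.4 | y 37.2 z 288.6
18 49.6 dy -11.1 dz 9.0 | y 26.2 z 279.7
19 46.6 dy -10.6 dz 9.5 | y 15.6 z 270.1
20 43.6 dy -10.1 dz 10.1 | y 5.5 z 260.1
21 40.6 dy -9.6 dz 10.6 | y -4.1 z 249.5
22 37.6 dy -9.0 dz 11.1 | y -13.0 z 238.4
23 34.6 dy -8.4 dz 11.5 | y -21.4 z 226.9
24 31.6 dy -7.8 dz 12.0 | y -29.2 z 214.9
25 28.6 dy -7.2 dz 12.4 | y -36.3 z 202.5
26 25.6 dy -6.5 dz 12.7 | y -42.8 z 189.8
27 22.6 dy -5.8 dz 13.0 | y -48.6 z 176.8
28 19.6 dy -5.1 dz 13.3 | y -53.8 z 163.5
29 16.6 dy -4.4 dz 13.6 | y -58.2 z 149.9
30 13.6 dy -3.7 dz 13.8 | y -61.9 z 136.1
31 12.1 dy -1.6 dz 7.0 | y -63.5 z 129.2
32 10.1 dy -1.8 dz 9.3 | y -65.3 z 119.8
33 8.1 dy -1.5 dz 9.4 | y -66.8 z 110.4
34 6.1 dy -1.2 dz 9.4 | y -68.0 z 101.0
35 4.1 dy -0.8 dz 9.5 | y -68.8 z 91.5
36 2.1 dy -0.5 dz 9.5 | y -69.3 z 82.0
```

```bash
python3 -m creep '[[0.95,0,-14,-3,0,0,0],[0.95,0,-14.1,-2.3,0,0,0],[0.95,0,-14.2,-1.5,0,0,0],[0.95,0,-14.3,-0.8,0,0,0],[0.95,0,-14.3,0,0,0,0]]' 20
```

```text
time_s: 18.1
ee_pos: [544.1, 194.8, 346.0]
ee_rot: [180.0, -0.0, -175.6]
force: [-1.2, 2.5, 1.6]
gripper_width: 13.6
```

```bash
python3 -m creep '[[0.95,0,-14.3,0.7,0,0,0],[0.95,0,-14.2,1.5,0,0,0],[0.95,0,-14.1,2.2,0,0,0],[0.95,0,-14,2.9,0,0,0],[0.95,0,-13.8,3.7,0,0,0]]';python3 - <<'E'
from h import *
s=state(); print(s['force'],s['torque'],s['ee_pos']); snap('scene','s14'); crop('s14',230,120,410,240,4,'cs14')
E
```

```text
time_s: 18.73
ee_pos: [549.4, 124.5, 334.3]
ee_rot: [-180.0, -0.1, -175.6]
force: [-3.9, 1.7, 1.3]
gripper_width: 13.5
[-3.89810613  1.65489401  1.34298905] [ 0.47001349  0.63460468 -0.09565133] [549.35569444 124.45601132 334.25152238]
```

View pics/cs14.png

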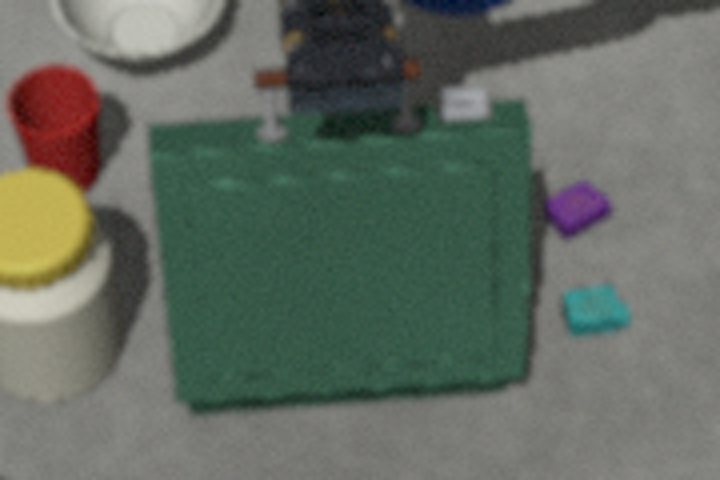

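The scene shows the outer lid past upright going forward, with the bar in the fingers at (345,72) and the tab at (465,100) clear of the gripper. I'll continue.

```bash
python3 -m creep '[[0.95,0.4,-13.6,4.4,0,0,0],[0.95,0.4,-13.3,5.1,0,0,0],[0.95,0.4,-13.1,5.8,0,0,0],[0.95,0.4,-12.7,6.5,0,0,0],[0.95,0.4,-12.4,7.1,0,0,0]]';python3 -m creep '[[0.95,0.2,-12,7.8,0,0,0],[0.95,0.2,-11.6,8.4,0,0,0],[0.95,0.2,-11.1,9,0,0,0],[0.95,0.2,-10.6,9.5,0,0,0],[0.95,0.2,-10.1,10.1,0,0,0]]'
```

```text
time_s: 19.4
ee_pos: [554.0, 59.6, 305.7]
ee_rot: [-180.0, 0.2, -175.6]
force: [1.5, 0.9, 2.1]
gripper_width: 13.4
time_s: 20.02
ee_pos: [557.4, 4.4, 260.9]
ee_rot: [-180.0, 0.2, -175.6]
force: [6.0, 1.2, 0.5]
gripper_width: 13.4
```

```bash
python3 - <<'E'
from h import *
s=state(); print(s['force'],s['torque'],s['ee_pos']); snap('scene','s15'); crop('s15',230,100,410,240,4,'cs15')
E
```

```text
[5.97825121 1.17739321 0.52168496] [ 0.40467859 -1.07478519 -0.15441812] [557.36280303   4.41053949 260.90489803]
```

View pics/cs15.png

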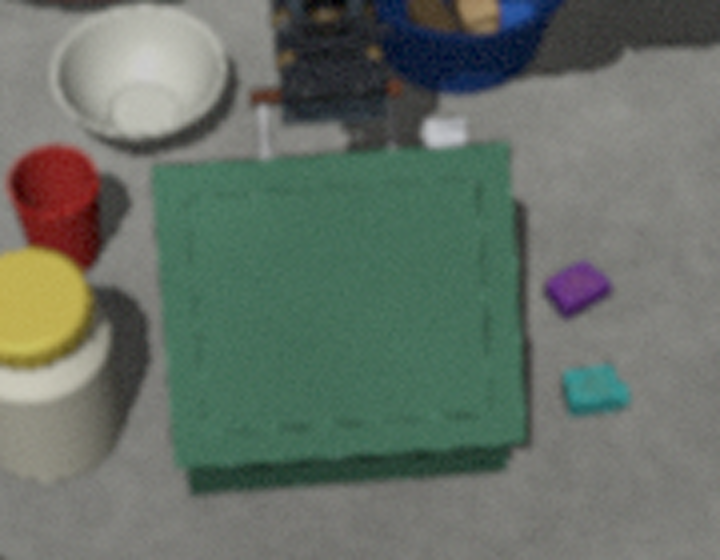

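```bash
python3 -m creep '[[0.95,-0.4,-9.6,10.6,0,0,0],[0.95,-0.4,-9,11.1,0,0,0],[0.95,-0.4,-8.4,11.5,0,0,0],[0.95,-0.4,-7.8,12,0,0,0],[0.95,0,-7.2,12.4,0,0,0]]';python3 -m creep '[[0.95,0,-6.5,12.7,0,0,0],[0.95,0,-5.8,13,0,0,0],[0.95,0,-5.1,13.3,0,0,0],[0.95,0,-4.4,13.6,0,0,0],[0.95,0,-1.9,7,0,0,0]]'
python3 - <<'E'
from h import *
s=state(); print(s['force'],s['torque'],s['ee_pos'])
E
```

```text
time_s: 20.7
ee_pos: [560.4, -37.5, 202.5]
ee_rot: [-180.0, -0.1, -175.6]
force: [2.8, -3.4, 1.2]
gripper_width: 13.3
time_s: 21.32
ee_pos: [562.2, -61.5, 142.6]
ee_rot: [-179.9, -0.1, -175.6]
force: [-0.0, -6.4, 1.4]
gripper_width: 13.4
[-0.01109891 -6.37802204  1.35740909] [-0.79190794 -0.16488265 -0.05950391] [562.15564171 -61.53967481 142.63117945]
```

```bash
python3 -m creep '[[0.95,0,-2.8,7,0,0,0],[0.95,0,-2.6,7,0,0,0],[0.95,0,-1.8,9.3,0,0,0],[0.95,0,-1.5,9.4,0,0,0],[0.95,0,-1.1,8,0,0,0]]'
python3 - <<'E'
from h import *
s=state(); print(s['force'],s['torque'],s['ee_pos'])
E
```

```text
time_s: 21.95
ee_pos: [562.8, -69.7, 102.2]
ee_rot: [180.0, -0.1, -175.6]
force: [-2.7, -1.1, 0.4]
gripper_width: 13.3
[-2.71767349 -1.08148324  0.38085942] [ 0.23762284  0.30502625 -0.10854101] [562.78245226 -69.74733028 102.2337554 ]
```

```bash
python3 -m creep '[[0.95,0,-0.5,5,0,0,0],[0.95,0,-0.4,5,0,0,0],[0.95,0,-0.2,4,0,0,0],[0.95,0,0,3,0,0,0],[0.95,0,0,0,0,0,0]]'
python3 - <<'E'
from h import *
s=state(); print(s['force'],s['torque'],s['ee_pos'])
E
```

```text
time_s: 22.58
ee_pos: [563.0, -71.3, 85.9]
ee_rot: [-180.0, -0.1, -175.6]
force: [-3.8, -3.0, -1.6]
gripper_width: 13.1
[-3.77786361 -3.04730428 -1.59061079] [-0.22009358  0.6943888  -0.16965627] [562.95932674 -71.2819157   85.86850066]
```

```bash
python3 -m creep '[[0.95,0.3,0,1.5,0,0,0],[0.95,0.3,0,1.5,0,0,0],[0.95,0,0,0,0,0,0]]'
python3 -m creep '[[0.95,0,0,1,0,0,0],[0.95,0,0,1,0,0,0],[0.95,0,0,0,0,0,0]]'
python3 - <<'E'
from h import *
s=state(); print(s['force'],s['torque'],s['ee_pos']); snap('scene','s16'); crop('s16',230,80,410,220,4,'cs16')
E
```

```text
time_s: 22.95
ee_pos: [563.0, -71.4, 83.3]
ee_rot: [-180.0, -0.0, -175.6]
force: [-3.9, -4.9, -0.3]
gripper_width: 13.4
time_s: 23.32
ee_pos: [563.0, -71.5, 81.3]
ee_rot: [-180.0, -0.0, -175.6]
force: [-3.7, -3.4, -0.6]
gripper_width: 13.3
[-3.67829026 -3.42342976 -0.5647912 ] [-0.35303845  0.56102507 -0.18650055] [563.01127483 -71.54474284  81.28136718]
```

View pics/cs16.png

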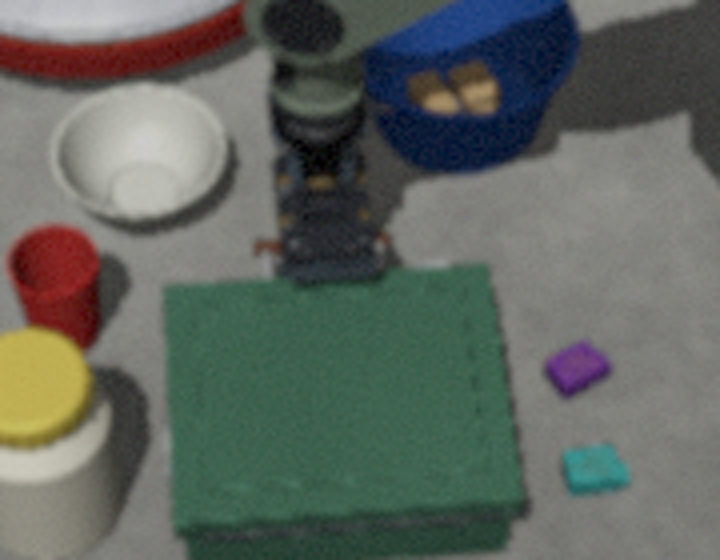

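```bash
python3 -m creep '[[0.95,0.3,0,1,0,0,0],[0.95,0.3,0,1,0,0,0],[0.95,0,0,0,0,0,0]]'
python3 -m creep '[[0.95,0,0,1,0,0,0],[0.95,0,0,1,0,0,0],[0.95,0,0,0,0,0,0]]'
```

```text
time_s: 23.75
ee_pos: [563.0, -71.6, 79.5]
ee_rot: [-179.9, 0.1, -175.6]
force: [-2.3, -4.7, -1.0]
gripper_width: 13.8
time_s: 24.12
ee_pos: [563.0, -71.7, 77.4]
ee_rot: [-179.9, 0.1, -175.6]
force: [-3.2, -5.2, -0.7]
gripper_width: 13.2
```

```bash
python3 - <<'E'
from h import *
s=state(); print(s['force'],s['torque'],s['ee_pos']); snap('top','t17'); snap('wrist','w17'); crop('t17',270,110,450,290,4,'ct17')
E
```

```text
[-3.19514942 -5.19189614 -0.69107641] [-0.51955111  0.35295838 -0.11760071] [562.98148341 -71.6947172   77.41128831]
```

View pics/ct17.png

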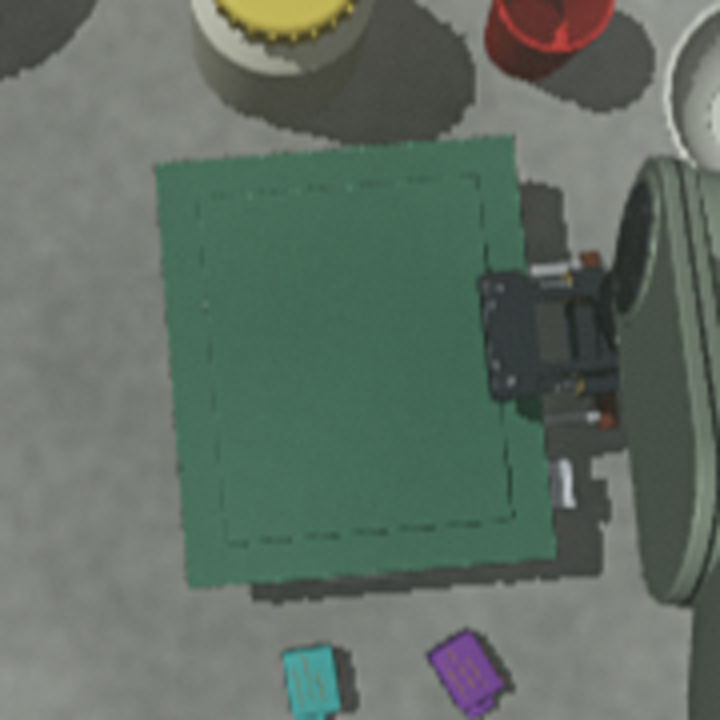

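View pics/w17.png

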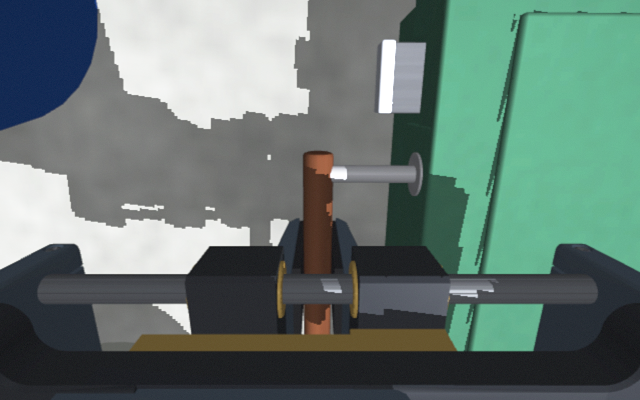

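```bash
python3 - <<'E'
from h import *
p=np.array([563,-71.7,77.4]); tx=np.array([-.997,-.077,0]);ty=np.array([-.077,.997,0])
for dz in (-8,-4,0,4,8,12):
    e=p+58*tx+[0,0,dz]; l=proj('w17',e-7*ty); r=proj('w17',e+7*ty); print(dz,l.round(1),r.round(1),proj('w17',e+[0,0,7]).round(1), 'post',proj('w17',p+48*tx+[0,0,dz]).round(1))
K,V=load('w17');print(-V[:3,:3].T@V[:3,3])
# tri of the same end with top t17
e=('t17',270+606/4,110+425/4)
print(tri([('w17',318,153),e]))
# lid top corners in top view at z=112
C=[(155,163),(515,136),(556,557),(188,587)]
for c in C: print(onz('t17',270+c[0]/4,110+c[1]/4,112).round(1))
E
```

```text
-8 [303.1 149.6] [331.5 149.6] [317.3 151.5] post [317.3 169.6]
-4 [302.8 150.7] [331.9 150.7] [317.3 152.7] post [317.3 171.1]
0 [302.4 151.8] [332.2 151.8] [317.3 153.9] post [317.3 172.8]
4 [302. 153.] [332.6 153. ] [317.3 155.2] post [317.3 174.5]
8 [301.6 154.2] [333.  154.3] [317.3 156.6] post [317.3 176.2]
12 [301.2 155.5] [333.4 155.6] [317.3 158.1] post [317.3 178.1]
[484.56251122 -77.63529278 229.60015997]
(array([506.78675993, -76.34064635,  80.69688752]), [np.float64(1.6041862355938379), np.float64(1.6041862355938523)])
[675.9 210.9 112. ]
[691.2 -18.2 112. ]
[425.4 -35.2 112. ]
[410.  192.4 112. ]
```

```bash
python3 -m creep '[[0.95,0,0,1,0,0,0],[0.95,0,-0.5,1,0,0,0],[0.95,0,-0.5,0,0,0,0]]'
python3 -m creep '[[0.95,0,0,1,0,0,0],[0.95,0,0,1,0,0,0],[0.95,0,0,0,0,0,0]]'
python3 - <<'E'
from h import *
s=state(); print(s['force'],s['torque'],s['ee_pos']); snap('wrist','w18')
a=cv2.imread('pics/w17.png');b=cv2.imread('pics/w18.png')
cv2.imwrite('pics/cmp18.png',np.hstack([cv2.resize(x[20:260,280:450],None,fx=2.2,fy=2.2,interpolation=cv2.INTER_CUBIC) for x in (a,b)]))
E
```

```text
time_s: 24.6
ee_pos: [563.1, -71.8, 76.8]
ee_rot: [180.0, 0.1, -175.6]
force: [-5.0, -0.1, 7.1]
gripper_width: 13.6
time_s: 24.98
ee_pos: [563.1, -71.8, 76.5]
ee_rot: [180.0, 0.1, -175.6]
force: [-8.4, -0.6, 18.8]
gripper_width: 13.5
[-8.41740163 -0.64506905 18.81724175] [ 0.09353013  1.28993087 -0.16604236] [563.08480819 -71.76073767  76.47867833]
```

View pics/cmp18.png

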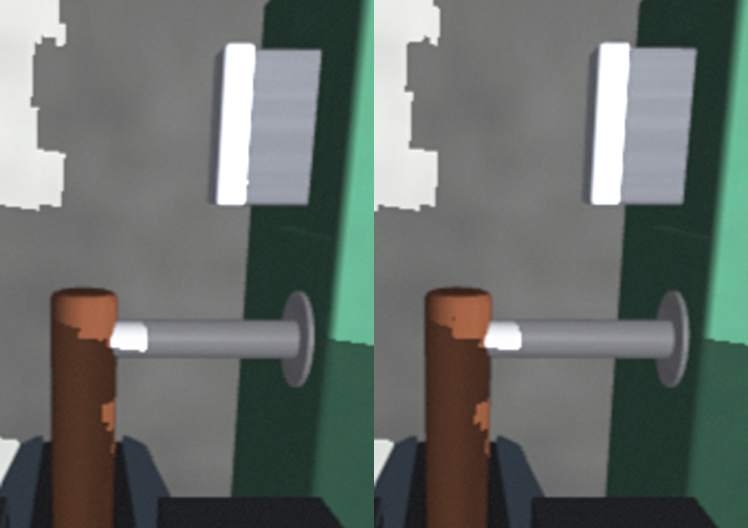

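Firm stop: +19 N upward with no further travel, the lid top is square over the tin, and the tab hangs through its notch. Both lids are shut. Now I lift the outer lid alone.

```bash
python3 - <<'E'
from h import *
R=272.7; ph=np.arange(2.1,47.2,3)
s=-R*np.cos(np.radians(ph)); z=R*np.sin(np.radians(ph))
print([(round(a,1),round(-b,1)) for a,b in zip(np.diff(s),np.diff(z))])
E
python3 -m creep '[[0.95,0.6,0,-1.5,0,0,0],[0.95,0.5,0,-1.5,0,0,0],[0.95,0,0,0,0,0,0]]' 25
```

```text
[(np.float64(0.9), np.float64(-14.2)), (np.float64(1.6), np.float64(-14.2)), (np.float64(2.4), np.float64(-14.1)), (np.float64(3.1), np.float64(-13.9)), (np.float64(3.8), np.float64(-13.8)), (np.float64(4.6), np.float64(-13.5)), (np.float64(5.3), np.float64(-13.3)), (np.float64(5.9), np.float64(-13.0)), (np.float64(6.6), np.float64(-12.7)), (np.float64(7.3), np.float64(-12.3)), (np.float64(7.9), np.float64(-11.9)), (np.float64(8.5), np.float64(-11.5)), (np.float64(9.1), np.float64(-11.0)), (np.float64(9.7), np.float64(-10.5)), (np.float64(10.2), np.float64(-10.0))]
time_s: 25.4
ee_pos: [563.0, -71.8, 76.8]
ee_rot: [180.0, 0.2, -175.6]
force: [0.6, 1.6, 2.2]
gripper_width: 13.2
```

```bash
python3 -m creep '[[0.95,0,0.5,-8,0,0,0],[0.95,0,1,-10,0,0,0],[0.95,0,1.6,-12,0,0,0],[0.95,0,2.3,-13,0,0,0],[0.95,0,3,-13.9,0,0,0]]'
python3 -m creep '[[0.95,0,3.8,-13.8,0,0,0],[0.95,0,4.6,-13.5,0,0,0],[0.95,0,5.3,-13.3,0,0,0],[0.95,0,5.9,-13,0,0,0],[0.95,0,0,0,0,0,0]]'
python3 - <<'E'
from h import *
s=state(); print(s['force'],s['torque'],s['ee_pos']); snap('wrist','w19');snap('scene','s19');snap('top','t19')
crop('s19',230,80,410,220,4,'cs19');crop('t19',270,110,450,290,3,'ct19')
E
```

```text
time_s: 26.02
ee_pos: [562.2, -63.8, 134.3]
ee_rot: [-180.0, 0.2, -175.6]
force: [5.1, 2.3, -2.7]
gripper_width: 13.2
time_s: 26.65
ee_pos: [560.8, -44.7, 188.4]
ee_rot: [-179.9, 0.3, -175.5]
force: [7.2, -1.5, -0.9]
gripper_width: 13.9
[ 7.17017106 -1.50610146 -0.93276425] [-0.4259346  -1.15374627 -0.07021288] [560.79843299 -44.66657693 188.41241366]
```

View pics/w19.png

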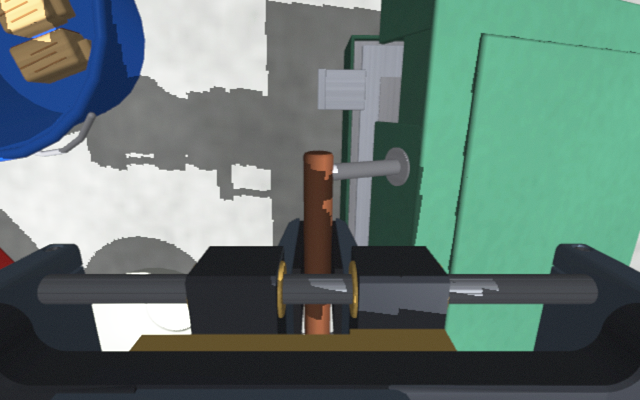

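View pics/ct19.png

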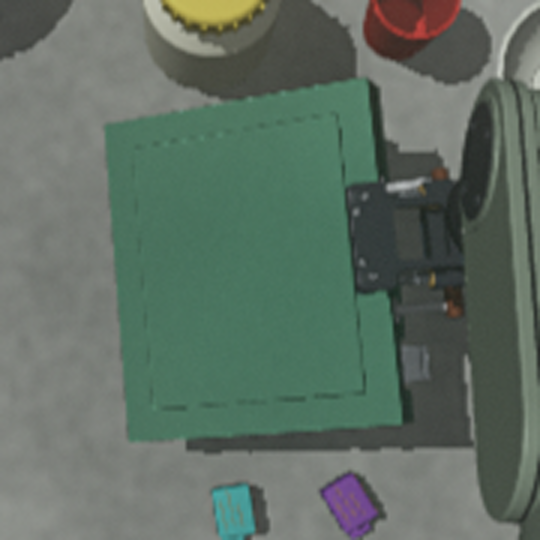

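The inner lid stays shut: its aluminium is in the rim and the tab is low at (340,90). The outer lid is up about 24°. I'll continue to about 45°.

```bash
python3 -m creep '[[0.95,-0.4,6.6,-12.7,0,0,0],[0.95,-0.4,7.3,-12.3,0,0,0],[0.95,-0.3,7.9,-11.9,0,0,0],[0.95,-0.3,8.5,-11.5,0,0,0],[0.95,-0.2,9.1,-11,0,0,0]]'
python3 -m creep '[[0.95,-0.2,9.7,-10.5,0,0,0],[0.95,0,7,-7,0,0,0],[0.95,0,0,0,0,0,0],[0.95,0,0,0,0,0,0]]'
python3 - <<'E'
from h import *
s=state(); print(s['force'],s['torque'],s['ee_pos'],s['qvel'].round(2)); snap('wrist','w20');snap('scene','s20');snap('top','t20')
crop('s20',230,60,410,210,4,'cs20');crop('t20',270,110,450,290,3,'ct20')
E
```

```text
time_s: 27.42
ee_pos: [558.2, -7.5, 247.1]
ee_rot: [-179.6, 0.1, -175.6]
force: [2.9, -6.9, 1.4]
gripper_width: 13.3
time_s: 27.92
ee_pos: [557.1, 8.5, 265.1]
ee_rot: [-179.6, 0.1, -175.6]
force: [2.9, -7.6, 6.0]
gripper_width: 13.4
[ 2.92790587 -7.59930846  5.95357745] [-1.36115908 -0.51810778 -0.1563764 ] [557.09045637   8.48799504 265.08260886] [-0.18 -0.01  0.03 -0.02 -0.11 -0.05]
```

View pics/w20.png

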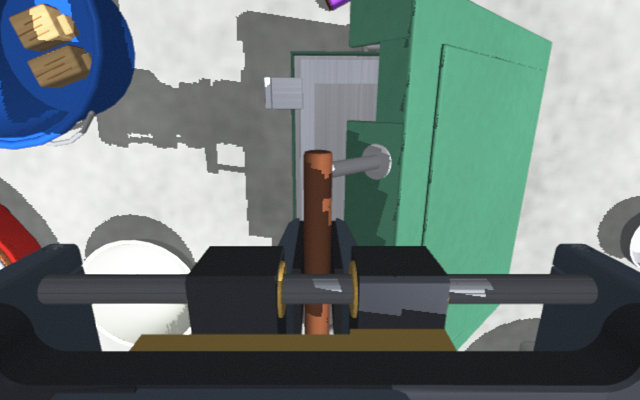

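View pics/t20.png

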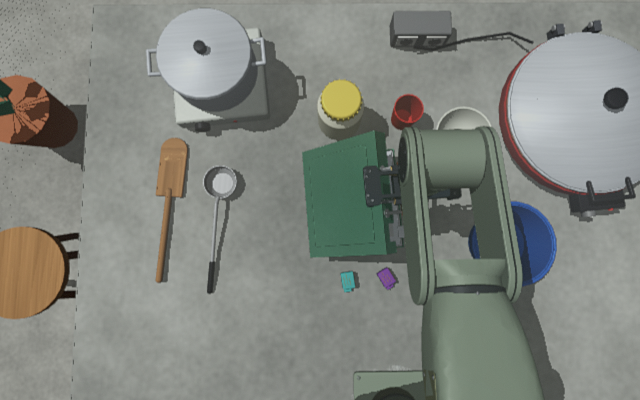

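View pics/cs20.png

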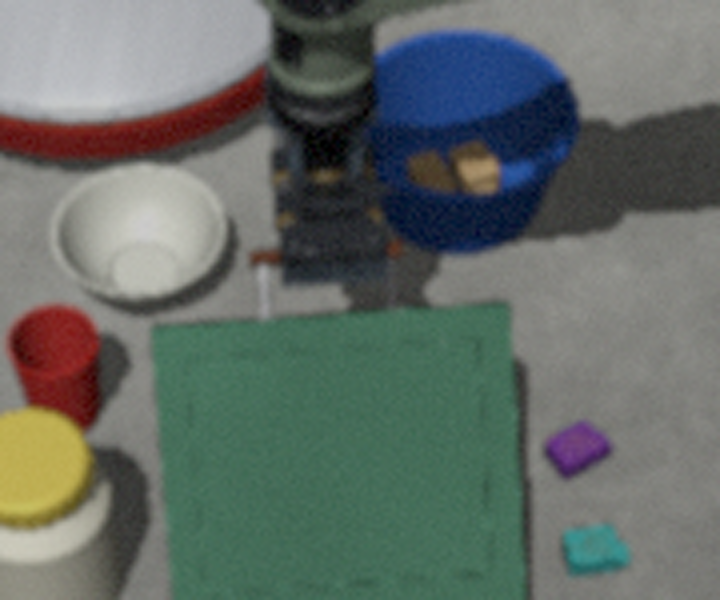

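```bash
python3 -m creep '[[0.95,-0.2,-1,-0.3,0,0,0],[0.95,0,0,0,0,0,0],[0.95,0,0,0,0,0,0]]'
python3 - <<'E'
from h import *
print(state()['force'],state()['ee_pos'])
for z in (65,75,85): print(onz('w20',266,92,z).round(1))
print('tab tri', tri([('w19',318.5,89),('w20',265.5,92)]))
E
```

```text
time_s: 28.45
ee_pos: [557.1, 8.1, 264.7]
ee_rot: [-179.7, 0.0, -175.6]
force: [2.8, -5.6, 3.2]
gripper_width: 13.6
[ 2.75026994 -5.64960862  3.19760932] [557.10725584   8.05624371 264.68993803]
[469.1 -53.   65. ]
[469.4 -51.4  75. ]
[469.7 -49.8  85. ]
tab tri (array([469.93447413, -51.07759992,  79.81526959]), [np.float64(0.3626425528313319), np.float64(0.36264255283127633)])
```

```bash
python3 - <<'E'
from h import *
print(proj('w17',(469.9,-51.1,79.8)),proj('w18',(469.9,-51.1,79.8)))
for n in('w17','w18'):
  for z in (70,80,90): print(n,onz(n,377,76,z).round(1))
crop('w18',340,20,460,140,4,'a18');crop('w20',230,40,390,200,4,'a20')
E
```

```text
[381.24674236  75.98720898] [381.79530736  75.45040654]
w17 [469.1 -51.3  70. ]
w17 [470.1 -53.   80. ]
w17 [471.  -54.6  90. ]
w18 [469.3 -51.5  70. ]
w18 [470.3 -53.2  80. ]
w18 [471.3 -54.8  90. ]
```

View pics/a20.png

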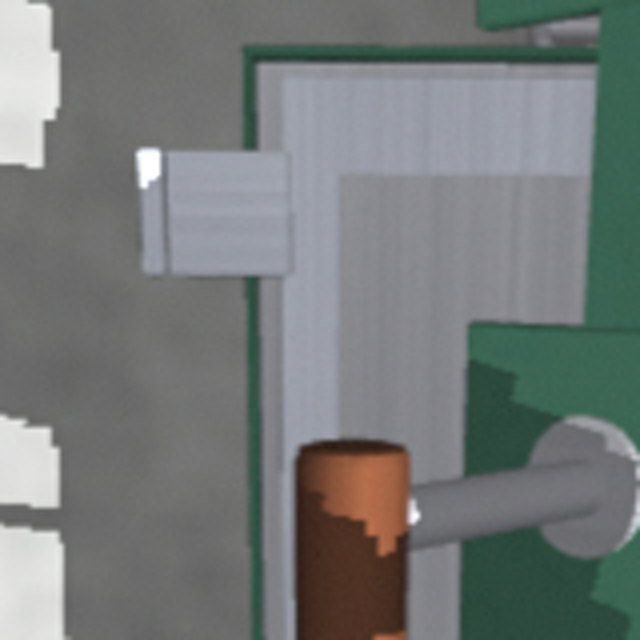

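View pics/a18.png

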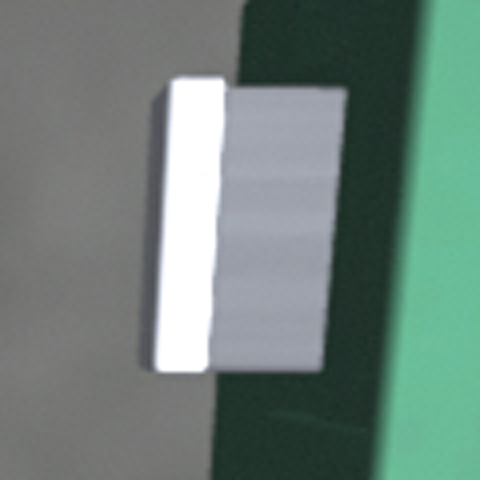

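```bash
python3 - <<'E'
from h import *
crop('w19',310,20,420,130,5,'a19')
E
```

```text
(no output)
```

View pics/a19.png

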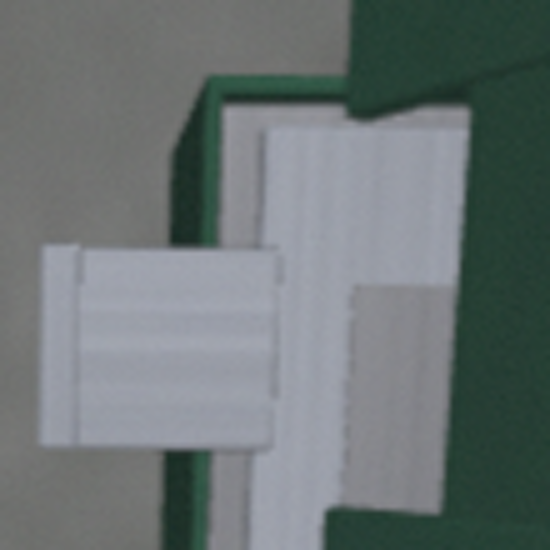

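```bash
python3 - <<'E'
from h import *
for nm,a,b in [('rim outer corner',(208,76),(247,47)),('rim inner',(220,103),(258,62)),('plate corner',(265,128),(283,78)),('tab lip top far',(80,247),(166,152)),('tab tip near',(40,445),(143,275))]:
    print(nm,[np.round(x,1) for x in tri([('w19',310+a[0]/5,20+a[1]/5),('w20',230+b[0]/4,40+b[1]/4)])])
E
```

```text
rim outer corner [array([428.5, -28.7,  64.8]), array([0.2, 0.2])]
rim inner [array([431.3, -26. ,  60.5]), array([0.1, 0.1])]
plate corner [array([435.2, -19.1,  65.5]), array([0.1, 0.1])]
tab lip top far [array([455.6, -46.4,  74.9]), array([0.1, 0.1])]
tab tip near [array([485.3, -50.2,  80.5]), array([0.3, 0.3])]
```

```bash
python3 -c "
from h import *
print(job_done()); s=state(); print(s['time_s'],s['ee_pos'],s['force'])"
```

```text
the job is handed in; nothing more can be done
None
the job is handed in; nothing more can be done
```

I finished the job in about 28.5 s of the 72 s allowed and handed it in with the bar still held. It reports no verdict.

**Chunks:** Both are in the blue pail, seen there in the wrist and scene views. The purple and turquoise look-alikes were left alone, and I saw nothing else moved.

**Closing the lids:** I brought both lids down slowly by the outer lid's bar, held all the way. They stopped firmly, with about 19 N pushing up and no more travel. The gripper stayed clear of the inner lid's tab in the pictures.

**Lifting the outer lid:** It is now held at about 43–44°, roughly halfway to upright. The inner lid stayed shut: its front corner measures level with the tin's rim, within about 1.5 mm, and its tab had not moved from its shut position within about 2 pixels.

**Checks that disagreed:**
- **Height at the stop:** The grip point read 76.5 mm when the lids stopped, against the expected 82 mm for the bar. The likeliest cause is the bar sliding about 5 mm in the fingers, though I saw no force from it.
- **Measured heights:** Some two-view heights came out low, by up to 14 mm for the fixed cameras and by about 5–9 mm for the last rim points. I used them only against each other.
- **Remaining load:** A sideways load of about 6 N remained on the grip at the end.

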